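# Scrub out the lacquer cup with the bottle brush

### The job

Scrub out the steel lacquer cup that leans in its draining stand: take the long bottle brush from its rack, push it straight down into the cup until the sprung strainer at the bottom gives by about 5 mm, then draw it back up until the bristle end is within about 20 mm of the mouth, and do this down-and-up three times in all. How deep the strainer sits is not known, so feel for it and never ram it near the end of its spring travel. Then lay the brush back in both notches of its rack, let go, and leave the glue bottle, tin and mug where they stand.

Things in the scene. Friction and masses are not known exactly. Their poses are not given: they have to be found in the camera images.
- brush_mid (a point): Middle of the handle of the loose bottle brush (208 mm long, about 110 g), on its axis: the place to grasp. Red flat-sided handle, 105 mm long, 18 mm wide (y), 20 mm high (z), reaching 52 mm either way along x. x points from handle to bristle end; z is up while it lies in the rack. It balances about 15 mm towards the bristles from here.
- brush_tip (a point): Bristle end of the same brush, on its axis, 155 mm along +x from brush_mid, same axes. Round pale bristle head, 40 mm in diameter, its last 73 mm; between head and handle a thin steel shank 30 mm long.
- rack_seat (a point): Where the handle's middle lies in the fixed dark wooden rack, 60 mm above the bench. Two uprights 10 mm thick, 44 mm to either side along x (78 mm free between for the fingers), with flared notches: floor 50 mm above the bench, 25 mm wide there, 50 mm at the top, 75 mm above the bench. x: direction of the brush from handle to bristle end; z up. Foot 150 x 84 mm.
- cup: Open steel cup, fixed in a low plywood stand, leaning 40 degrees from vertical. Origin: centre of its outer bottom; z: its axis, bottom to mouth; y is level. Outer diameter 68 mm, bore 60 mm, 134 mm long. Inside is a brass strainer disc set at a different level each time: 75 to 110 mm below the mouth along the axis. Nothing resists the brush before the disc.
- cup_mouth (a point): Centre of the cup's mouth, 134 mm along the cup's z from cup. Same axes: z out of the cup along its axis, x in the plane of the lean (downwards, on the mouth's side), y level.
- strainer (a joint): How far the strainer disc is pushed down on its spring along the cup's axis, in m: 0 at rest, 0.015 at its end stop. It starts to give at 3 N and takes 0.6 N more per mm (6 N at 5 mm, 9 N at 10 mm), and springs back when released.
- glue: Yellow glue bottle with an orange cap, standing, 56 mm in diameter, 150 mm high; origin: centre of its underside, z up. A bystander.
- tin: Steel tin with a paper label, standing, 76 mm in diameter, 90 mm high; origin: centre of its underside, z up. A bystander.
- mug: Blue mug, standing, 76 mm in diameter, 85 mm high, handle on its y side; origin: centre of its underside, z up. A bystander.

How it is judged:
On the way, in this order (a step that is already met when the one before it is completed fails the run):
1. first down stroke: the brush inside the cup pushes the strainer down by more than 2.5 mm (value of joint strainer above 0.0025 m and contact force between brush and cup above 1 N and z of brush_tip in the frame of cup_mouth below -0.06 m), for 0.1 s.
2. first up stroke: the bristle end is drawn up to within 35 mm of the mouth or beyond (z of brush_tip in the frame of cup_mouth above -0.035 m and value of joint strainer below 0.0015 m), for 0.05 s.
3. second down stroke: the brush inside the cup pushes the strainer down by more than 2.5 mm (all of step 1), for 0.1 s.
4. second up stroke: the bristle end is drawn up to within 35 mm of the mouth or beyond (all of step 2), for 0.05 s.
5. third down stroke: the brush inside the cup pushes the strainer down by more than 2.5 mm (all of step 3), for 0.1 s.
6. third up stroke: the bristle end is drawn up to within 35 mm of the mouth or beyond (all of step 4), for 0.05 s.
At the end, for the whole second after the job is handed in: After three down-and-up strokes, the brush lies still in both notches of its rack, the middle of its handle within 15 mm of the seat point and its axis within 0.12 rad of the rack's, and the strainer has sprung back (distance between brush_mid and rack_seat below 0.015 m and angle between the x axis of brush_mid and the x axis of rack_seat, either way round below 0.12 rad and linear speed of brush below 0.02 m/s and value of joint strainer below 0.0015 m); the robot touches nothing.
It fails at once if the strainer was rammed: pushed down more than 11 mm (value of joint strainer above 0.011 m).
It fails at once if a bystander (glue bottle, tin, mug) was moved more than 20 mm (distance of any of glue, tin, mug from where it was at the start of the episode above 0.02 m).
It also fails if it takes over 64 s, if anything falls off the work surface, if the arm or the gripper's body presses on something with over 40 N, if the wrist force passes 120 N, or if a joint passes its speed limit or range.

### The arm

A 6-joint arm with a two-finger parallel gripper is mounted at the origin on the work surface. World frame = base frame: x ahead of the robot, y to its left, z up, the work surface at z = 0. Lengths are in m, angles in rad, forces in N, time in s.
With the tool pointing down it reaches from about 0.35 to 0.875 m from the base axis. Payload 4.2 kg.
Tool frame: the origin (TCP) lies midway between the tips of the shut fingers; the grasp point (between the pads) lies 19 mm behind it; z points along the fingers, y is the line along which they close (so a half turn about z gives the same grasp; the last joint's range is limited). The gripper opens to 87 mm and grips with 3 to 60 N. Pads are 19 mm wide; open, the fingers measure 117 mm over their backs; the gripper's body (75 mm by 190 mm) begins 51 mm behind the grasp point.
Start: joints at [1.573, 0.385, 0.008, 0, -1.194, -0.259], TCP at [0.159, 0.604, 0.192] pointing down, gripper open.
Joint ranges: [-3.14, 3.14], [-1.21, 2.06], [-1.07, 1.41], [-3.16, 2.05], [-2.99, -0.16], [-3.1, 3.1]. Speed limits (rad/s): [2.79, 2.79, 3.14, 3.14, 3.14, 3.14].

### API

Orientations are given as a rotation vector (axis times angle).
In Python, from station import * gives the robot as it stands.
- The arm moves only by the shell command python3 -m crank 'ROWS' [FORCE]. ROWS is JSON, one flat list of numbers, 7 for each row, row after row: the closure in counts, from 0 (fully open) to 255 (shut), then the shift along the world's x, y, z in m, then the turn, a rotation vector about the world's x, y, z in rad. A call has 1 to 20 rows; each row shifts and turns the commanded pose from where the row before left it; what a row does not reach is not made up. A row lasts 1/10 s, in which the tool goes at most 50 mm and 8.59 degrees, less where a joint would pass 70% of its speed; a pose out of reach is approached as far as the arm can. A call with a gripper value outside its range is refused whole. The fingers move at their own pace and stop on an object; FORCE is the grip in N (left out, the last holds). Time passes only in rows, so rows that do not move let the fingers close. It gives the time, the measured TCP pose, the force, the opening and the grip force at its end, in the units of the state.
- read_state(): the state, without advancing time (a new reading comes with each control period).
- camera(name): name is "side" or "top" or "wrist"; returns (picture, depth): 400x640x3 uint8, red, green, blue; 400x640 float32, m along the optical axis (not along the pixel's ray), 0 where there is no reading.
- camera_model(name): a dict with "fx", "fy", "cx", "cy" (pixels), "R" (3x3) and "t" (3): a world point X has camera coordinates R X + t; the wrist camera has in their place "T_tool_cam" (4x4, takes a point from camera to tool coordinates, whose origin is the TCP and whose axes are the flange's). Camera axes: x right, y down, z forward; pixel columns grow to the right and rows downward; lengths in m; the calibration is good to about 2 mm. A picture is of the moment at which its call begins: read the wrist's pose just before it. camera_model takes no time and is no camera call.
- hand_in(): hands the job in; it is judged then, once.
The state is a dict: "clock": time; "joint_positions": joint angles; "qd": joint speeds; "joint_efforts": joint torques, N m; "position": TCP position; "ee_rot": TCP orientation; "wrist_force": force on the tool from outside, world axes, zero at the start; "moment": the same for the moment, N m; "grip_width": opening from 0.0 (shut) to 1.0 (fully open); "gripper_force": force on a finger pad.
Only numpy, scipy, OpenCV 4.12 (cv2) and the standard library are available. Lean on these libraries where they do the work, as an engineer would, in place of code of your own. Each camera call takes 0.05 s, during which the arm holds its last target. There are 200 camera calls.

## Working session

There is one attempt and no reset: what is moved stays moved. The work goes in short steps, Python scripts to look and compute and a shell command to move; the robot and the scene stay as the last step left them, time stands still between calls to the robot, and variables do not carry over. Pictures are saved under pics/ and viewed, at most 10 in all, crops included, and the job is handed in when it is done.

```bash
ls; mkdir -p pics
python3 - <<'E'
from station import *
import cv2, numpy as np
s=read_state(); print({k:np.round(v,3).tolist() for k,v in s.items()})
ims=[]
for n in("side","top"):
    p,d=camera(n); np.savez(f"{n}0.npz",p=p,d=d); m=camera_model(n); print(n,m)
    cv2.imwrite(f"pics/{n}0.png",p[:,:,::-1])
print(camera_model("wrist"))
E
```

```text
pics
{'clock': 0.0, 'joint_positions': [1.573, 0.386, 0.007, -0.001, -1.194, -0.259], 'qd': [-0.0, -0.001, 0.001, 0.001, -0.001, -0.002], 'joint_efforts': [-0.0, -39.067, 18.741, 4.22, 0.011, -0.0], 'position': [0.159, 0.604, 0.191], 'ee_rot': [3.114, -0.402, -0.0], 'wrist_force': [0.602, -0.17, 0.314], 'moment': [-0.043, -0.028, -0.0], 'gripper_force': 0.0, 'grip_width': 0.999}
side {'fx': 379.5669299241125, 'fy': 379.5669299241125, 'cx': 318.76604658544477, 'cy': 201.33290604559906, 'R': array([[ 0.96482528, -0.26192461,  0.0225315 ],
       [-0.13310389, -0.56060898, -0.81731324],
       [ 0.22670581,  0.78556545, -0.5757529 ]]), 't': array([-0.55330607,  0.17017052,  1.12002246])}
top {'fx': 421.68814303117676, 'fy': 421.68814303117676, 'cx': 322.915768837685, 'cy': 198.7312446481794, 'R': array([[-0.02135773, -0.99972475,  0.00970969],
       [-0.99021158,  0.01981263, -0.13816108],
       [ 0.13793068, -0.01256546, -0.99036217]]), 't': array([0.01103404, 0.54803235, 1.30003028])}
{'fx': 339.3734194098682, 'fy': 339.3734194098682, 'cx': 318.96192705377854, 'cy': 196.93333008888447, 'T_tool_cam': array([[ 1.02834553e-03, -9.55403514e-01, -2.95301656e-01,
         8.03905471e-02],
       [ 9.99999467e-01,  9.54983824e-04,  3.92649622e-04,
         4.29774530e-04],
       [-9.31305241e-05, -2.95301902e-01,  9.55403987e-01,
        -1.90605247e-01],
       [ 0.00000000e+00,  0.00000000e+00,  0.00000000e+00,
         1.00000000e+00]])}
```

View pics/side0.png

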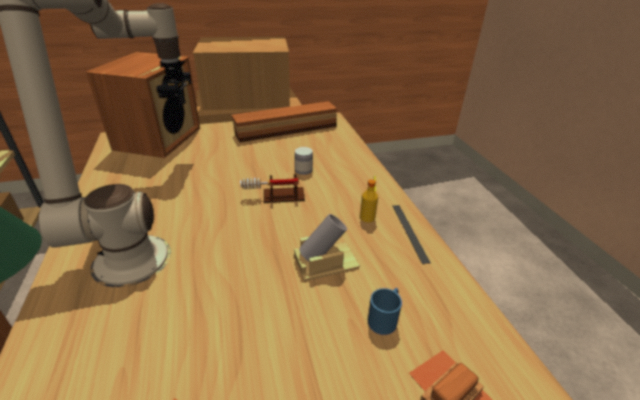

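View pics/top0.png

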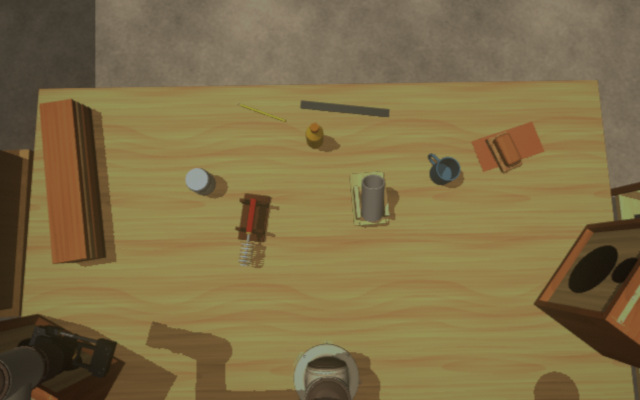

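Side view: the rack with the red handle is at (285,188) with the bristles toward the robot side. The cup is at (325,240), mug (385,310), glue (370,205), tin (303,160). In the top view the handle is at (252,215), the bristles at (247,252), and the cup mouth at (373,182), leaning away from the robot.

```bash
cat > h.py <<'E'
import numpy as np, cv2
from station import *
from scipy.spatial.transform import Rotation as Ro
def cloud(n,p=None,d=None,s=None):
    "world points per pixel (400,640,3), nan where no depth"
    m=camera_model(n)
    v,u=np.mgrid[0:400,0:640]
    c=np.stack([(u-m["cx"])/m["fx"]*d,(v-m["cy"])/m["fy"]*d,d],-1)
    if n=="wrist":
        T=m["T_tool_cam"]; c=c@T[:3,:3].T+T[:3,3]
        w=c@Ro.from_rotvec(s["ee_rot"]).as_matrix().T+np.array(s["position"])
    else: w=(c-m["t"])@m["R"]
    w[d<=0]=np.nan
    return w
def snap(n,tag):
    s=read_state(); p,d=camera(n); cv2.imwrite(f"pics/{tag}.png",p[:,:,::-1])
    np.savez(f"{tag}.npz",p=p,d=d,pos=s["position"],rot=s["ee_rot"]); return s,p,cloud(n,p,d,s)
def load(n,tag):
    z=np.load(f"{tag}.npz"); s=dict(position=z["pos"],ee_rot=z["rot"]) if "pos" in z else None
    return z["p"],cloud(n,z["p"],z["d"],s)
E
python3 - <<'E'
from h import *
for n in("top","side"):
    p,w=load(n,n+"0"); hsv=cv2.cvtColor(p,cv2.COLOR_RGB2HSV).astype(int)
    H,S,V=hsv[...,0],hsv[...,1],hsv[...,2]
    reg=(w[...,0]>.2)&(w[...,0]<.85)&(abs(w[...,1])<.5)
    red=reg&((H<6)|(H>174))&(S>150)&(w[...,2]>.04)&(w[...,2]<.1)
    q=w[red]; print(n,"red",len(q),np.median(q,0).round(3),q.min(0).round(3),q.max(0).round(3))
    z=np.where(reg&(w[...,2]>.03),1,0).astype(np.uint8)
    k,l,st,c=cv2.connectedComponentsWithStats(z)
    for i in range(1,k):
        if st[i,4]>40:
            q=w[l==i]; print(st[i],np.median(q,0).round(3),np.percentile(q,1,axis=0).round(3),np.percentile(q,99,axis=0).round(3))
E
```

```text
top red 112 [0.498 0.223 0.071] [0.452 0.213 0.063] [0.547 0.234 0.076]
[305 123  18  23 330] [0.739 0.024 0.102] [ 0.722 -0.001  0.033] [0.768 0.05  0.153]
[427 153  33  31 422] [ 0.637 -0.381  0.066] [ 0.592 -0.424  0.03 ] [ 0.683 -0.34   0.089]
[185 168  29  26 579] [0.606 0.379 0.089] [0.574 0.35  0.032] [0.643 0.42  0.096]
[ 353  174   36   51 1407] [ 0.533 -0.143  0.098] [ 0.467 -0.197  0.036] [ 0.604 -0.097  0.164]
[235 198  33  68 674] [0.455 0.23  0.07 ] [0.349 0.179 0.034] [0.55  0.268 0.082]
side red 99 [0.498 0.216 0.069] [0.454 0.194 0.06 ] [0.549 0.229 0.073]
[294 147  19  23 370] [0.606 0.359 0.074] [0.573 0.343 0.031] [0.644 0.417 0.093]
[240 174  58  23 502] [0.451 0.22  0.067] [0.347 0.175 0.035] [0.547 0.254 0.081]
[360 179  18  38 479] [0.743 0.006 0.088] [ 0.723 -0.009  0.031] [0.772 0.031 0.152]
[ 294  214   53   58 1840] [ 0.535 -0.177  0.083] [ 0.467 -0.204  0.031] [ 0.602 -0.111  0.163]
[ 368  288   34   40 1000] [ 0.631 -0.393  0.063] [ 0.593 -0.428  0.031] [ 0.676 -0.353  0.087]
```

```bash
python3 -m crank '[0,0.03,-0.035,0.01,0,0,0.023,0,0.03,-0.035,0.01,0,0,0.023,0,0.03,-0.035,0.01,0,0,0.023,0,0.03,-0.035,0.01,0,0,0.023,0,0.03,-0.035,0.01,0,0,0.023,0,0.03,-0.035,0.01,0,0,0.023,0,0.03,-0.035,0.01,0,0,0.023,0,0.03,-0.035,0.01,0,0,0.023,0,0.03,-0.035,0.01,0,0,0.023,0,0.03,-0.035,0.01,0,0,0.023,0,0.03,-0.035,0.01,0,0,0.023,0,0,0,0,0,0,0,0,0,0,0,0,0,0]' 40
python3 - <<'E'
from h import *
s,p,w=snap("wrist","w1"); print(s["position"],s["ee_rot"],s["joint_positions"])
E
```

```text
clock: 1.4
position: [0.4889, 0.2185, 0.3017]
ee_rot: [3.141, -0.01, -0.002]
wrist_force: [0.2, 0.6, -0.6]
grip_width: 1.0
gripper_force: 0.0
[0.48893417 0.21853314 0.3016729 ] [ 3.14144514e+00 -1.02687413e-02 -1.74125567e-03] [ 7.22900851e-01  1.72794266e-01 -1.45270799e-02 -6.49965074e-04
 -1.38439041e+00  8.41478657e-01]
```

View pics/w1.png

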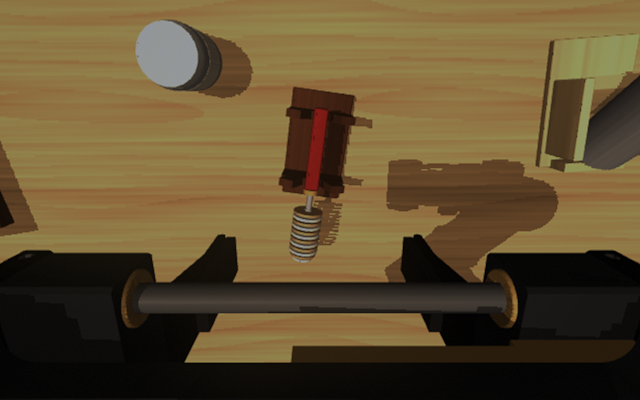

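Wrist view: handle from (321,110) to (312,190), bristle head (306,235), dark rack foot around (318,145), tin lid (168,55), cup stand at right (590,130).

Run:
```python
from h import *
p,w=load("wrist","w1"); hsv=cv2.cvtColor(p,cv2.COLOR_RGB2HSV).astype(int); H,S,V=hsv[...,0],hsv[...,1],hsv[...,2]
red=((H<6)|(H>174))&(S>180)&(V>100)&(abs(w[...,1]-.22)<.1)
q=w[red]; z=np.median(q[:,2]); print(len(q),np.percentile(q,[1,50,99],axis=0).round(4))
(c,sz,a)=cv2.minAreaRect((q[abs(q[:,2]-z)<.006,:2]*1000).astype(np.float32)); print("handle rect",c,sz,a)
# bristles: pale, z between .05 and .09, x<.42
b=(w[...,0]<.435)&(w[...,0]>.3)&(abs(w[...,1]-.23)<.06)&(w[...,2]>.05)&(w[...,2]<.095)
q=w[b]; print("bristle",len(q),np.percentile(q,[1,50,99],axis=0).round(4)); print(cv2.minAreaRect((q[:,:2]*1000).astype(np.float32)))
t=w[b&(w[...,0]<.425)]; 
c1=np.median(w[red],0); 
# axis from column of centres
for lo in (.35,.37,.39): 
    k=q[(q[:,0]>lo)&(q[:,0]<lo+.02)]; print(lo,k[:,1].min(),k[:,1].max(),k[:,2].max())
# uprights
u=(w[...,2]>.062)&(w[...,2]<.08)&~red&(w[...,0]>.43)&(w[...,0]<.57)&(abs(w[...,1]-.22)<.07)&(S>60)&(V<130)
k,l,st,cc=cv2.connectedComponentsWithStats(u.astype(np.uint8))
for i in range(1,k):
    if st[i,4]>15: q=w[l==i]; print("up",st[i],np.percentile(q,[1,50,99],axis=0).round(4).tolist())
f=(w[...,2]>.004)&(w[...,2]<.03)&(w[...,0]>.40)&(w[...,0]<.6)&(abs(w[...,1]-.22)<.08)
q=w[f]; print("foot",len(q),np.median(q,0)); print(cv2.minAreaRect((q[:,:2]*1000).astype(np.float32)))
```

```text
957 [[0.4496 0.2106 0.0661]
 [0.501  0.222  0.068 ]
 [0.5482 0.2351 0.0698]]
handle rect (498.582763671875, 222.4064178466797) (15.174969673156738, 102.1517333984375) 82.14192962646484
bristle 1509 [[0.3474 0.2173 0.0533]
 [0.3906 0.2381 0.0719]
 [0.4314 0.2592 0.0788]]
((390.3057556152344, 238.2562713623047), (39.674312591552734, 89.62644958496094), 82.18057250976562)
0.35 0.2216508043282257 0.261114404796327 0.07941166793934867
0.37 0.21875844596737629 0.2604648974418259 0.07905877631284777
0.39 0.2159385395299714 0.2572522484972225 0.07964223906849041
up [304 107  25  88 193] [[0.4416, 0.2081, 0.063], [0.5108, 0.2276, 0.0666], [0.5506, 0.2381, 0.0691]]
up [285 108  21  11 167] [[0.5395, 0.2363, 0.0623], [0.545, 0.2469, 0.0687], [0.5507, 0.2588, 0.0741]]
up [336 115  20  11 163] [[0.5311, 0.1747, 0.0628], [0.5364, 0.1864, 0.0685], [0.5421, 0.197, 0.0736]]
up [278 177  19  11 162] [[0.4524, 0.2483, 0.0623], [0.4589, 0.2594, 0.0685], [0.464, 0.2717, 0.0738]]
up [325 183  19  10 154] [[0.4441, 0.187, 0.0623], [0.4501, 0.1991, 0.0685], [0.4555, 0.2099, 0.0738]]
foot 3890 [0.50817995 0.21857505 0.00802291]
((496.8548583984375, 223.0035400390625), (84.13460540771484, 150.20394897460938), 81.88726043701172)
```

```bash
python3 -m crank '[0,0.004,0.002,-0.02,0,0,-0.044,0,0.0045,0.0025,-0.03,0,0,-0.044,0,0,0,-0.04,0,0,-0.044,0,0,0,-0.04,0,0,0,0,0,0,-0.04,0,0,0,0,0,0,-0.04,0,0,0,0,0,0,-0.03,0,0,0,0,0,0,-0.0205,0,0,0,0,0,0,0,0,0,0]' 40
python3 -m crank '[255,0,0,0,0,0,0,255,0,0,0,0,0,0,255,0,0,0,0,0,0,255,0,0,0,0,0,0,255,0,0,0,0,0,0,255,0,0,0,0,0,0]' 40
```

```text
clock: 2.35
position: [0.4939, 0.2235, 0.0384]
ee_rot: [3.129, -0.21, -0.01]
wrist_force: [-1.3, -1.1, -0.3]
grip_width: 0.996
gripper_force: 0.0
clock: 2.95
position: [0.4974, 0.224, 0.0421]
ee_rot: [-3.134, 0.213, -0.001]
wrist_force: [-0.4, -0.3, 0.9]
grip_width: 0.542
gripper_force: 0.0
```

```bash
python3 -m crank '[255,0,0,0,0,0,0,255,0,0,0,0,0,0,255,0,0,0,0,0,0,255,0,0,0,0,0,0,255,0,0,0,0,0,0,255,0,0,0,0,0,0,255,0,0,0,0,0,0]' 45
python3 - <<'E'
from h import *
p,w=load("wrist","w1")
for n,tag in(("top","top0"),("side","side0")):
    p,w=load(n,tag); r=(w[...,0]>.45)&(w[...,0]<.64)&(w[...,1]>-.26)&(w[...,1]<-.08)&(w[...,2]>.02)
    hsv=cv2.cvtColor(p,cv2.COLOR_RGB2HSV); g=r&(hsv[...,1]<70)
    q=w[g]; print(n,len(q),np.percentile(q,[1,50,99],axis=0).round(3).tolist())
E
```

```text
clock: 3.65
position: [0.4972, 0.224, 0.0418]
ee_rot: [3.134, -0.213, 0.0]
wrist_force: [0.5, -0.2, -0.6]
grip_width: 0.008
gripper_force: 0.0
top 854 [[0.475, -0.175, 0.066], [0.538, -0.146, 0.117], [0.604, -0.116, 0.166]]
side 1025 [[0.478, -0.186, 0.063], [0.536, -0.172, 0.116], [0.602, -0.118, 0.164]]
```

The gripper shut to 0.008 with no pad force, so it isn't holding the handle. I'll look before moving.

Run:
```python
from h import *
s,p,w=snap("wrist","w2"); print(s["clock"],s["position"],s["ee_rot"],s["grip_width"],s["gripper_force"])
s2,p2,w2=snap("side","s2")
a=cv2.resize(p2[130:250,210:370],(800,600),interpolation=cv2.INTER_CUBIC)
cv2.imwrite("pics/c2.png",np.vstack([cv2.resize(p,(480,300)),cv2.resize(a,(480,300))])[:,:,::-1])
```

```text
3.65 [0.49721743 0.22399478 0.04175074] [ 3.13433977e+00 -2.13117486e-01  3.04121916e-06] 0.007715353501152656 0.0
```

View pics/c2.png

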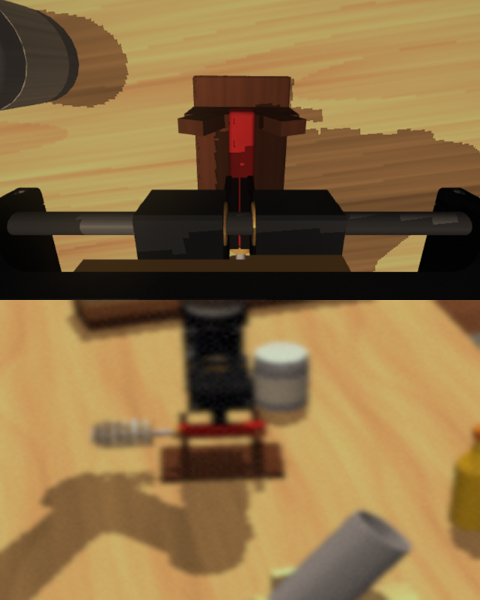

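The fingers stand round the middle of the handle, and the brush still appears to lie in the rack. The pads look about a handle width apart at (240,222) in the upper half, which contradicts the reading. I'll check with depth from the saved images.

Run:
```python
from h import *
p,w=load("wrist","w2"); hsv=cv2.cvtColor(p,cv2.COLOR_RGB2HSV).astype(int); H,S,V=hsv[...,0],hsv[...,1],hsv[...,2]
red=((H<6)|(H>174))&(S>180)&(V>60)
q=w[red]; print(red.sum(),np.nanpercentile(q,[1,50,99],axis=0).round(4).tolist())
for r in (200,230,250,265,280,290,300,310,320,330):
    row=w[r,280:360]; print(r,[(280+c,tuple(p[r,280+c]//10),(row[c]*1000).round(0).tolist()) for c in range(10,70,6)] if r in(265,300,320) else "", np.flatnonzero(red[r]).tolist()[:1],np.flatnonzero(red[r]).tolist()[-1:])
p,w=load("side","s2"); hsv=cv2.cvtColor(p,cv2.COLOR_RGB2HSV).astype(int); H,S=hsv[...,0],hsv[...,1]
red=((H<6)|(H>174))&(S>150)&(abs(w[...,0]-.5)<.1)&(abs(w[...,1]-.22)<.05)
print(red.sum(),np.percentile(w[red],[1,50,99],axis=0).round(4).tolist(), read_state()["grip_width"],read_state()["gripper_force"],read_state()["wrist_force"])
```

```text
3106 [[0.4793, 0.2078, 0.0655], [0.5287, 0.2183, 0.068], [0.5505, 0.229, 0.0698]]
200  [305] [338]
230  [306] [337]
250  [318] [319]
265 [(290, (np.uint8(1), np.uint8(1), np.uint8(1)), [535.0, 226.0, 153.0]), (296, (np.uint8(1), np.uint8(1), np.uint8(1)), [535.0, 225.0, 153.0]), (302, (np.uint8(1), np.uint8(0), np.uint8(0)), [508.0, 229.0, 103.0]), (308, (np.uint8(1), np.uint8(0), np.uint8(0)), [506.0, 227.0, 100.0]), (314, (np.uint8(1), np.uint8(0), np.uint8(0)), [506.0, 225.0, 100.0]), (320, (np.uint8(5), np.uint8(1), np.uint8(1)), [502.0, 222.0, 95.0]), (326, (np.uint8(1), np.uint8(0), np.uint8(0)), [505.0, 219.0, 100.0]), (332, (np.uint8(1), np.uint8(0), np.uint8(0)), [505.0, 217.0, 101.0]), (338, (np.uint8(1), np.uint8(1), np.uint8(1)), [532.0, 214.0, 150.0]), (344, (np.uint8(1), np.uint8(1), np.uint8(1)), [533.0, 212.0, 153.0])] [318] [319]
280  [318] [319]
290  [] []
300 [(290, (np.uint8(3), np.uint8(3), np.uint8(2)), [532.0, 226.0, 165.0]), (296, (np.uint8(2), np.uint8(2), np.uint8(2)), [531.0, 224.0, 164.0]), (302, (np.uint8(4), np.uint8(3), np.uint8(2)), [527.0, 224.0, 157.
[... 702 characters left out ...]
p.uint8(2)), [520.0, 225.0, 156.0]), (308, (np.uint8(2), np.uint8(1), np.uint8(1)), [493.0, 229.0, 119.0]), (314, (np.uint8(2), np.uint8(1), np.uint8(1)), [492.0, 226.0, 119.0]), (320, (np.uint8(11), np.uint8(2), np.uint8(2)), [492.0, 224.0, 119.0]), (326, (np.uint8(2), np.uint8(1), np.uint8(1)), [492.0, 222.0, 119.0]), (332, (np.uint8(1), np.uint8(1), np.uint8(1)), [493.0, 219.0, 121.0]), (338, (np.uint8(9), np.uint8(6), np.uint8(3)), [523.0, 215.0, 161.0]), (344, (np.uint8(2), np.uint8(1), np.uint8(1)), [525.0, 214.0, 164.0])] [318] [320]
330  [] []
101 [[0.4548, 0.2061, 0.06], [0.4996, 0.214, 0.0685], [0.5472, 0.2276, 0.2188]] 0.003580670272756103 0.0 [ 0.07743721  0.00580104 -1.0549093 ]
```

Run:
```python
from h import *
p,w=load("wrist","w2")
for r in range(222,268,4): print(r,[(p[r,c].tolist(),(w[r,c]*1000).round(0).tolist()) for c in (306,313,325)])
p,w=load("side","s2")
dark=(p.max(-1)<60)&(abs(w[...,0]-.497)<.035)&(abs(w[...,1]-.22)<.06)&(w[...,2]>.03)&(w[...,2]<.16)
q=w[dark]; print(len(q))
for lo in np.arange(.03,.15,.01):
    k=q[(q[:,2]>=lo)&(q[:,2]<lo+.01)]
    if len(k): print(lo.round(2),len(k),k.min(0).round(3),k.max(0).round(3))
```

```text
222 [([63, 13, 10], [514.0, 228.0, 68.0]), ([86, 17, 14], [514.0, 224.0, 69.0]), ([89, 17, 14], [512.0, 218.0, 68.0])]
226 [([62, 13, 10], [511.0, 229.0, 67.0]), ([86, 17, 15], [511.0, 225.0, 68.0]), ([90, 17, 14], [511.0, 219.0, 69.0])]
230 [([62, 13, 9], [509.0, 229.0, 67.0]), ([87, 18, 15], [509.0, 225.0, 68.0]), ([90, 17, 14], [508.0, 219.0, 68.0])]
234 [([36, 9, 5], [508.0, 229.0, 70.0]), ([87, 18, 14], [507.0, 225.0, 68.0]), ([91, 18, 15], [506.0, 219.0, 68.0])]
238 [([13, 8, 5], [508.0, 229.0, 75.0]), ([13, 9, 7], [506.0, 225.0, 72.0]), ([13, 10, 8], [506.0, 219.0, 73.0])]
242 [([13, 8, 7], [508.0, 228.0, 80.0]), ([14, 9, 7], [507.0, 225.0, 78.0]), ([13, 8, 7], [506.0, 219.0, 77.0])]
246 [([12, 6, 5], [508.0, 228.0, 85.0]), ([15, 10, 8], [506.0, 225.0, 81.0]), ([12, 7, 6], [505.0, 220.0, 81.0])]
250 [([12, 6, 4], [508.0, 228.0, 89.0]), ([14, 9, 7], [506.0, 225.0, 85.0]), ([12, 8, 6], [506.0, 220.0, 86.0])]
254 [([12, 7, 5], [508.0, 228.0, 94.0]), ([12, 8, 6], [506.0, 225.0, 90.0]), ([10, 5, 5], [506.0, 220.0, 91.0])]
258 [([11, 8, 6], [507.0, 228.0, 94.0]), ([13, 9, 8], [506.0, 225.0, 94.0]), ([12, 8, 6], [505.0, 220.0, 94.0])]
262 [([12, 9, 7], [506.0, 228.0, 97.0]), ([13, 9, 7], [506.0, 225.0, 98.0]), ([12, 8, 7], [506.0, 220.0, 99.0])]
266 [([13, 9, 8], [507.0, 228.0, 101.0]), ([12, 9, 8], [506.0, 225.0, 101.0]), ([11, 7, 6], [505.0, 220.0, 101.0])]
22
0.04 1 [0.532 0.174 0.043] [0.532 0.174 0.043]
0.05 1 [0.531 0.169 0.055] [0.531 0.169 0.055]
0.07 4 [0.49  0.212 0.075] [0.501 0.22  0.08 ]
0.08 11 [0.49  0.213 0.081] [0.502 0.218 0.089]
0.09 5 [0.49  0.211 0.091] [0.501 0.217 0.097]
```

Run:
```python
from h import *
for t in("w1","w2"):
    p,w=load("wrist",t); z=np.load(t+".npz"); R=Ro.from_rotvec(z["rot"]).as_matrix()
    tl=(w-z["pos"])@R
    print(t,z["pos"],"bench z",[np.nanmedian(w[a:b,c:d,2]).round(4) for a,b,c,d in((60,100,400,500),(120,200,60,120),(200,230,500,600))])
    dark=(p.max(-1)<45)&(abs(tl[...,2])<.12)&(abs(tl[...,0])<.03)&(abs(tl[...,1])<.07)
    q=tl[dark]; q=q[~np.isnan(q).any(1)]
    print(len(q),"tool z pct of finger",np.percentile(q,[0,50,90,98,100],axis=0).round(4).tolist())
    for s in (-1,1):
        k=q[q[:,1]*s>0]; i=np.argsort(-k[:,2])[:8]; print(k[i].round(4).tolist()[:4])
p,w=load("side","s2"); print("side bench",np.nanmedian(w[200:230,180:230,2]))
```

```text
w1 [0.48893417 0.21853314 0.3016729 ] bench z [np.float64(-0.0021), np.float64(-0.0019), np.float64(-0.0018)]
10642 tool z pct of finger [[-0.012, -0.0568, -0.12], [0.0092, -0.0432, -0.0918], [0.0256, 0.0488, -0.0447], [0.0278, 0.0522, -0.0328], [0.03, 0.0577, -0.028]]
[[-0.0105, -0.0436, -0.028], [0.0084, -0.0452, -0.0285], [0.0045, -0.0434, -0.0287], [-0.0035, -0.0434, -0.0287]]
[[0.0086, 0.0466, -0.0286], [0.0086, 0.0476, -0.0287], [0.0087, 0.046, -0.0289], [0.0088, 0.0469, -0.0292]]
w2 [0.49721743 0.22399478 0.04175074] bench z [np.float64(-0.0019), np.float64(-0.0018), np.float64(-0.0019)]
5929 tool z pct of finger [[-0.03, -0.0699, -0.1199], [0.009, 0.0191, -0.0501], [0.0275, 0.0488, 0.034], [0.0298, 0.0656, 0.0347], [0.03, 0.07, 0.0358]]
[[-0.024, -0.0206, 0.0358], [-0.029, -0.0221, 0.0346], [0.0271, -0.02, 0.0345], [0.0271, -0.0207, 0.0345]]
[[-0.0231, 0.0252, 0.0357], [0.0141, 0.0358, 0.0356], [-0.0075, 0.0432, 0.0355], [-0.0261, 0.0376, 0.0354]]
side bench 0.0007050390423865504
```

Both cameras agree. The real fingertips end about 28 mm short of the reported TCP, open or shut, so the gripper closed just above the handle. From here on I'll treat the grasp point as 47 mm behind the reported TCP. I'll reopen, go down 28 mm more and close while watching force and width.

```bash
python3 -m crank '[0,0,0,0.01,0,0,0,0,0,0,0,0,0,0,0,0,0,0,0,0,0,0,0,0,0,0,0,0,0,0,0,0,0,0,0,0,0,0,0,0,0,0,0,0,0,0,0,0,0,0,0,0,0,0,0,0]' 45
python3 -m crank '[0,0,0,-0.012,0,0,0,0,0,0,-0.012,0,0,0,0,0,0,-0.008,0,0,0,0,0,0,-0.006,0,0,0,0,0,0,0,0,0,0,0,0,0,0,0,0,0]' 45
python3 -m crank '[255,0,0,0,0,0,0,255,0,0,0,0,0,0,255,0,0,0,0,0,0,255,0,0,0,0,0,0,255,0,0,0,0,0,0,255,0,0,0,0,0,0,255,0,0,0,0,0,0,255,0,0,0,0,0,0,255,0,0,0,0,0,0,255,0,0,0,0,0,0,255,0,0,0,0,0,0,255,0,0,0,0,0,0]' 45
```

```text
clock: 4.55
position: [0.4971, 0.2239, 0.0516]
ee_rot: [3.134, -0.213, -0.0]
wrist_force: [-0.3, 0.2, -0.7]
grip_width: 0.648
gripper_force: 0.0
clock: 5.15
position: [0.4973, 0.224, 0.0136]
ee_rot: [3.134, -0.213, -0.0]
wrist_force: [0.0, -0.4, -0.2]
grip_width: 0.994
gripper_force: 0.0
clock: 6.35
position: [0.4971, 0.2239, 0.0137]
ee_rot: [3.134, -0.213, -0.0]
wrist_force: [0.3, 0.6, -0.5]
grip_width: 0.206
gripper_force: 45.0
```

Gripped: opening 0.206 × 87 mm ≈ 18 mm at 45 N. Next I'll lift the brush and go where the wrist camera sees the cup.

```bash
python3 -m crank '[255,0,0,0.02,0,0,0,255,0,0,0.045,0,0,0,255,0,0,0.045,0,0,0,255,0,0,0.025,0,0,0,255,-0.003,-0.039,0.022,0,0,0,255,-0.003,-0.039,0.022,0,0,0,255,-0.003,-0.039,0.022,0,0,0,255,-0.003,-0.039,0.022,0,0,0,255,-0.003,-0.039,0.022,0,0,0,255,-0.003,-0.039,0.022,0,0,0,255,-0.003,-0.039,0.022,0,0,0,255,-0.003,-0.039,0.022,0,0,0,255,0,0,0,0,0,0,255,0,0,0,0,0,0,255,0,0,0,0,0,0]' 45
python3 - <<'E'
from h import *
s,p,w=snap("wrist","w3"); print(s["position"],s["ee_rot"],s["joint_positions"],s["wrist_force"])
snap("side","s3"); snap("top","t3")
E
```

```text
clock: 7.85
position: [0.4726, -0.0874, 0.3236]
ee_rot: [-3.134, 0.213, 0.003]
wrist_force: [-1.0, -0.7, -0.9]
grip_width: 0.199
gripper_force: 45.0
[ 0.47263997 -0.08741201  0.32361187] [-3.13394424  0.21255972  0.00338021] [ 1.55358780e-01  6.58365436e-02 -8.59008397e-02 -9.21832938e-04
 -1.42105912e+00  1.28013344e+00] [-0.99033861 -0.69437996 -0.92089706]
```

View pics/w3.png

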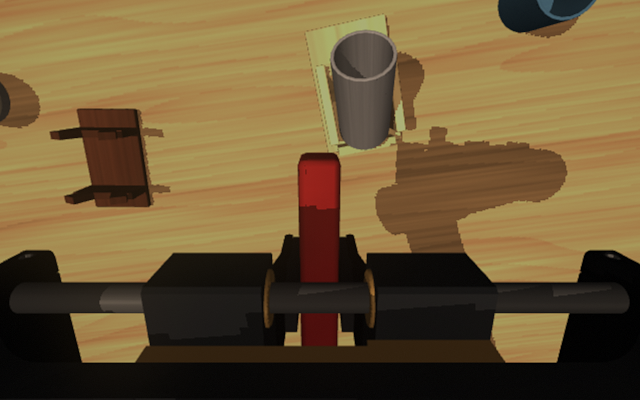

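Wrist view: the brush is held, with the handle end at (319,155). The cup is clear, with its mouth ellipse centred near (364,56) and its body down to (362,145). The empty rack is at (112,155).

```bash
cat > cup.py <<'E'
from h import *
from scipy.optimize import least_squares
def pts(n,t):
    p,w=load(n,t); hsv=cv2.cvtColor(p,cv2.COLOR_RGB2HSV)
    m=(hsv[...,1]<70)&(w[...,0]>.45)&(w[...,0]<.64)&(w[...,1]>-.24)&(w[...,1]<-.07)&(w[...,2]>.045)&(w[...,2]<.19)
    m=cv2.erode(m.astype(np.uint8),np.ones((3,3)))>0
    return w[m]
def fit(Q):
    # axis point at z=.1 (x,y), yaw a; tilt 40deg; outer radius .034
    def ax(v): return np.array([np.sin(v[3])*np.cos(v[2]),np.sin(v[3])*np.sin(v[2]),np.cos(v[3])])
    def rad(v,Q): d=Q-[v[0],v[1],.1]; A=ax(v); return np.linalg.norm(np.cross(d,A),axis=1)
    v=np.array([.54,-.145,0,.698])
    for k in range(6):
        r=rad(v,Q); keep=abs(r-.034)<(.012 if k<2 else .004)
        v=least_squares(lambda v:rad(v,Q[keep])-.034,v,loss="soft_l1",f_scale=.001).x
    A=ax(v); d=Q-[v[0],v[1],.1]; h=d@A; r=rad(v,Q)
    top=np.percentile(h[(r>.029)&(r<.035)],99.5)
    return v,A,keep.sum(),top,np.array([v[0],v[1],.1])+A*top
if __name__=="__main__":
    for n,t in(("wrist","w3"),("side","side0"),("side","s3"),("top","top0")):
        Q=pts(n,t); v,A,k,top,m=fit(Q); print(t,len(Q),k,v[:2].round(4),np.degrees(v[2:]).round(2),"mouth",m.round(4),"bottom",(m-.134*A).round(4))
    p,w=load("wrist","w3"); # brush in hand
    z=np.load("w3.npz"); R=Ro.from_rotvec(z["rot"]).as_matrix(); tl=(w-z["pos"])@R
    hsv=cv2.cvtColor(p,cv2.COLOR_RGB2HSV).astype(int); red=((hsv[...,0]<6)|(hsv[...,0]>174))&(hsv[...,1]>180)&(hsv[...,2]>60)&(tl[...,2]>-.12)&(tl[...,2]<.05)
    q=tl[red]; print(len(q),np.percentile(q,[1,50,99],axis=0).round(4).tolist())
    t=q[q[:,2]<np.median(q[:,2])+.003]; print("handle in tool: slope z/x, y/x",np.polyfit(t[:,0],t[:,2],1),np.polyfit(t[:,0],t[:,1],1))
    p,w=load("side","s3"); tl=(w-z["pos"])@R
    b=(abs(tl[...,1])<.05)&(tl[...,0]<-.07)&(tl[...,0]>-.2)&(abs(tl[...,2]+.047)<.04)
    q=tl[b]; print("brush side",len(q),np.percentile(q,[1,50,99],axis=0).round(4).tolist())
    p,w=load("top","t3"); tl=(w-z["pos"])@R
    b=(abs(tl[...,1])<.05)&(tl[...,0]<-.07)&(tl[...,0]>-.2)&(abs(tl[...,2]+.047)<.04)
    q=tl[b]; print("brush top",len(q),np.percentile(q,[1,50,99],axis=0).round(4).tolist())
E
python3 cup.py
```

```text
w3 5710 5126 [ 0.5464 -0.1481] [ 6.79 39.07] mouth [ 0.5822 -0.1438  0.1444] bottom [ 0.4983 -0.1538  0.0404]
side0 834 802 [ 0.5457 -0.1496] [ 3.47 39.44] mouth [ 0.5834 -0.1474  0.1459] bottom [ 0.4985 -0.1525  0.0424]
s3 844 800 [ 0.5462 -0.1495] [ 3.73 39.94] mouth [ 0.5838 -0.1471  0.145 ] bottom [ 0.498  -0.1527  0.0423]
top0 670 595 [ 0.5451 -0.1469] [ 6.36 39.81] mouth [ 0.5838 -0.1426  0.1467] bottom [ 0.4985 -0.1521  0.0438]
5707 [[-0.0355, -0.0077, -0.0557], [0.0227, 0.0004, -0.0543], [0.0536, 0.0084, -0.0524]]
handle in tool: slope z/x, y/x [ 0.00281943 -0.05433109] [-0.00515121  0.00046233]
brush side 429 [[-0.1508, -0.0143, -0.0667], [-0.1145, 0.0106, -0.0517], [-0.0745, 0.0218, -0.0303]]
brush top 398 [[-0.1515, -0.0215, -0.0688], [-0.113, -0.003, -0.061], [-0.0737, 0.0164, -0.0365]]
```

```bash
cat > plan.py <<'E'
from h import *
yaw=np.radians(5.2); t=np.radians(39.8)
A=np.array([np.sin(t)*np.cos(yaw),np.sin(t)*np.sin(yaw),np.cos(t)]); e=np.array([np.sin(yaw),-np.cos(yaw),0])
Rt=np.c_[A,e,np.cross(A,e)]; M=np.array([.583,-.1455,.145]); B=np.array([-.1534,.0005,-.045])
def now():
    s=read_state(); R=Ro.from_rotvec(s["ee_rot"]).as_matrix(); tip=s["position"]+R@B
    d=Rt.T@(tip-M); return s,R,d
if __name__=="__main__":
    s,R,d=now(); print("tip in mouth frame (z=A, e, n):",d.round(4),"clock",s["clock"],"F along A",(A@s["wrist_force"]).round(2),"rot err",Ro.from_matrix(Rt@R.T).as_rotvec().round(4),"joints",s["joint_positions"].round(2))
    for h in (.11,.03,-.02): print(h,"delta",(M+h*A-Rt@B-s["position"]).round(4))
    print("A",A.round(4))
E
python3 plan.py
python3 - <<'E'
from h import *
p,w=load("wrist","w3"); hsv=cv2.cvtColor(p,cv2.COLOR_RGB2HSV).astype(int)
f=(w[...,2]>.004)&(w[...,2]<.018)&(w[...,0]>.42)&(w[...,0]<.66)&(w[...,1]>-.25)&(w[...,1]<-.05)
k,l,st,c=cv2.connectedComponentsWithStats(f.astype(np.uint8)); i=1+np.argmax(st[1:,4]); q=w[l==i]; print(len(q),cv2.minAreaRect((q[:,:2]*1000).astype(np.float32)))
E
```

```text
tip in mouth frame (z=A, e, n): [ 0.0097 -0.1019 -0.3385] clock 8.0 F along A -0.4 rot err [-0.0189 -0.8795  0.2103] joints [ 0.16  0.07 -0.09 -0.   -1.42  1.28]
0.11 delta [ 0.3123 -0.0395 -0.0053]
0.03 delta [ 0.2613 -0.0441 -0.0668]
-0.02 delta [ 0.2294 -0.047  -0.1052]
A [0.6375 0.058  0.7683]
2169 ((551.96240234375, -148.88958740234375), (170.0599365234375, 110.01046752929688), 3.8315114974975586)
```

The stand plate fits cleanly at 170×110 mm with a yaw of 3.8°, so I'll use 4° for the cup.

```bash
sed -i 's/radians(5.2)/radians(4.0)/; s/\.583,-\.1455,\.145/.583,-.1465,.145/' plan.py
python3 -m crank '[255,0.039,-0.005,0,-0.0024,-0.11,0.025,255,0.039,-0.005,0,-0.0024,-0.11,0.025,255,0.039,-0.005,0,-0.0024,-0.11,0.025,255,0.039,-0.005,0,-0.0024,-0.11,0.025,255,0.039,-0.005,0,-0.0024,-0.11,0.025,255,0.039,-0.005,0,-0.0024,-0.11,0.025,255,0.039,-0.005,0,-0.0024,-0.11,0.025,255,0.039,-0.005,0,-0.0024,-0.11,0.025,255,0,0,0,0,0,0,255,0,0,0,0,0,0,255,0,0,0,0,0,0]' 45
python3 plan.py
python3 - <<'E'
from h import *
snap("side","s4"); _,p,_=snap("top","t4")
a=cv2.imread("pics/s4.png")[110:310,200:440]; b=cv2.imread("pics/t4.png")[90:290,240:480]
cv2.imwrite("pics/c4.png",np.hstack([cv2.resize(a,(400,333)),cv2.resize(b,(400,333))]))
E
```

```text
clock: 9.1
position: [0.785, -0.1272, 0.3252]
ee_rot: [-2.806, -0.112, -1.317]
wrist_force: [-0.8, -0.2, -0.4]
grip_width: 0.198
gripper_force: 45.0
tip in mouth frame (z=A, e, n): [ 0.1148 -0.0035 -0.0042] clock 9.1 F along A -0.79 rot err [-0.0051  0.0015 -0.0121] joints [ 0.02  0.24 -0.11 -0.16 -0.35  1.76]
0.11 delta [ 0.0007 -0.0046 -0.0066]
0.03 delta [-0.0504 -0.0082 -0.0681]
-0.02 delta [-0.0823 -0.0105 -0.1065]
A [0.6386 0.0447 0.7683]
```

View pics/c4.png

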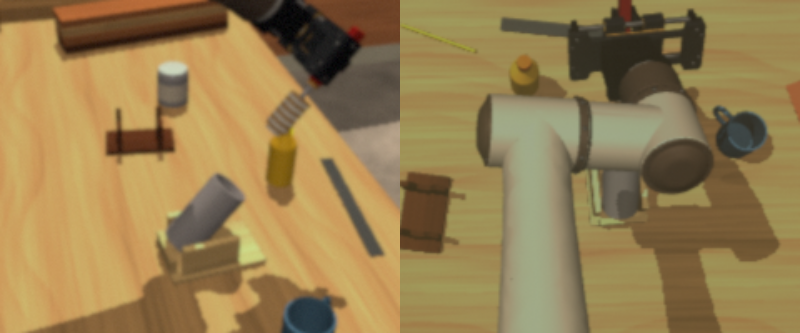

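Side view (left): the brush tip hangs above and beyond the cup, lined up with its mouth, and the path down clears the yellow bottle. The top view (right) shows the gripper between glue and mug. I'll check the bristle axis against the cup frame with side-camera depth.

Run:
```python
from plan import *
p,w=load("side","s4"); q=((w-M)@Rt).reshape(-1,3)
q=q[(q[:,0]>.06)&(q[:,0]<.21)&(abs(q[:,1])<.04)&(abs(q[:,2])<.04)]
for lo in np.arange(.06,.21,.015):
    k=q[(q[:,0]>=lo)&(q[:,0]<lo+.015)]
    if len(k): print(lo.round(3),len(k),k.min(0).round(3),k.max(0).round(3))
m=camera_model("side"); C=-m["R"].T@m["t"]; print("camera dir in mouth frame",(Rt.T@(C-M)).round(2))
```

```text
0.105 14 [ 0.117 -0.011 -0.019] [ 0.12   0.01  -0.002]
0.12 68 [ 0.12  -0.019 -0.025] [0.133 0.018 0.01 ]
0.135 80 [ 0.135 -0.018 -0.027] [0.15  0.017 0.008]
0.15 86 [ 0.15  -0.018 -0.028] [0.164 0.018 0.009]
0.165 75 [ 0.166 -0.021 -0.026] [0.18  0.017 0.011]
0.18 68 [ 0.18  -0.024 -0.027] [0.195 0.017 0.013]
0.195 18 [ 0.196 -0.007 -0.012] [ 0.209  0.001 -0.004]
camera dir in mouth frame [ 0.29  0.76 -0.67]
```

```bash
python3 -m crank '[255,0.0007,-0.0046,-0.0066,-0.005,0.0015,-0.012,255,-0.0128,-0.0009,-0.0154,0,0,0,255,-0.0128,-0.0009,-0.0154,0,0,0,255,-0.0128,-0.0009,-0.0154,0,0,0,255,-0.0128,-0.0009,-0.0154,0,0,0,255,0,0,0,0,0,0,255,0,0,0,0,0,0]' 45
python3 plan.py
```

```text
clock: 9.9
position: [0.7353, -0.1361, 0.2585]
ee_rot: [-2.815, -0.098, -1.324]
wrist_force: [0.6, 0.9, -1.1]
grip_width: 0.2
gripper_force: 45.0
tip in mouth frame (z=A, e, n): [0.0314 0.0007 0.0001] clock 9.9 F along A -0.41 rot err [0.0003 0.0029 0.0005] joints [ 0.    0.22 -0.27 -0.26 -0.2   1.87]
0.11 delta [0.0503 0.0043 0.0601]
0.03 delta [-0.0007  0.0007 -0.0014]
-0.02 delta [-0.0327 -0.0015 -0.0398]
A [0.6386 0.0447 0.7683]
```

The approach is aligned to within 1 mm, but joint 5 is at −0.20 with a limit of −0.16. The cup is round, so I can roll the tool about the brush axis to gain margin. First a small test roll.

```bash
python3 -m crank '[255,0,0.0011,0,0.016,0.0011,0.0192,255,0,0.0011,0,0.016,0.0011,0.0192,255,0,0,0,0,0,0]' 45
python3 plan.py
```

```text
clock: 10.2
position: [0.7367, -0.135, 0.2599]
ee_rot: [-2.773, -0.126, -1.307]
wrist_force: [1.6, -0.5, -0.9]
grip_width: 0.2
gripper_force: 45.0
tip in mouth frame (z=A, e, n): [0.0333 0.0017 0.0008] clock 10.2 F along A 0.29 rot err [-0.032   0.0035 -0.036 ] joints [-0.06  0.23 -0.18 -0.48 -0.32  2.11]
0.11 delta [0.0489 0.0032 0.0587]
0.03 delta [-0.0022 -0.0004 -0.0028]
-0.02 delta [-0.0341 -0.0026 -0.0412]
A [0.6386 0.0447 0.7683]
```

```bash
python3 -m crank '[255,-0.0005,0.0022,0.0003,0.032,0.0022,0.0384,255,-0.0005,0.0022,0.0003,0.032,0.0022,0.0384,255,-0.0005,0.0022,0.0003,0.032,0.0022,0.0384,255,-0.0005,0.0022,0.0003,0.032,0.0022,0.0384,255,-0.0005,0.0022,0.0003,0.032,0.0022,0.0384,255,-0.0005,0.0022,0.0003,0.032,0.0022,0.0384,255,-0.0005,0.0022,0.0003,0.032,0.0022,0.0384,255,0,0,0,0,0,0,255,0,0,0,0,0,0]' 45
sed -i 's/^Rt=.*;  *M=/Rt0=0; M=/' plan.py
python3 - <<'E'
s=open('plan.py').read()
s=s.replace("def now():","Rm=Rt; Rt=Ro.from_rotvec(.4*A).as_matrix()@Rt\ndef now():").replace("Rt0=0; M=","Rt=np.c_[A,e,np.cross(A,e)]; M=").replace("d=Rt.T@","d=Rm.T@")
open('plan.py','w').write(s)
E
python3 plan.py
```

```text
clock: 11.1
position: [0.7313, -0.1193, 0.2583]
ee_rot: [-2.481, -0.319, -1.148]
wrist_force: [0.8, -0.4, -1.2]
grip_width: 0.204
gripper_force: 45.0
tip in mouth frame (z=A, e, n): [0.0296 0.0008 0.0011] clock 11.1 F along A -0.37 rot err [ 0.0005 -0.0008  0.0031] joints [-0.33  0.34  0.08 -0.96 -0.88  2.64]
0.11 delta [0.0503 0.0047 0.0626]
0.03 delta [-0.0008  0.0011  0.0012]
-0.02 delta [-0.0327 -0.0011 -0.0372]
A [0.6386 0.0447 0.7683]
```

Joint 5 is now at −0.88 and all joints have room. I'll go down to 60 mm inside, then feel with small steps.

```bash
python3 -m crank '[255,-0.0096,-0.0004,-0.0113,0,0,0,255,-0.0096,-0.0004,-0.0113,0,0,0,255,-0.0096,-0.0006,-0.0115,0,0,0,255,-0.0096,-0.0006,-0.0115,0,0,0,255,-0.0096,-0.0006,-0.0115,0,0,0,255,-0.0096,-0.0006,-0.0115,0,0,0,255,0,0,0,0,0,0,255,0,0,0,0,0,0]' 45
python3 plan.py
```

```text
clock: 11.9
position: [0.6739, -0.1217, 0.1907]
ee_rot: [-2.479, -0.321, -1.149]
wrist_force: [0.8, -0.4, -0.7]
grip_width: 0.207
gripper_force: 45.0
tip in mouth frame (z=A, e, n): [-0.0592 -0.0006  0.0006] clock 11.9 F along A -0.09 rot err [0.     0.0005 0.0015] joints [-0.4   0.34 -0.09 -1.09 -0.85  2.87]
0.11 delta [0.1077 0.0071 0.1303]
0.03 delta [0.0566 0.0035 0.0688]
-0.02 delta [0.0246 0.0013 0.0304]
A [0.6386 0.0447 0.7683]
```

```bash
python3 -m crank '[255,-0.0013,-0.0001,-0.0015,0,0,0,255,-0.0013,-0.0001,-0.0015,0,0,0,255,-0.0013,-0.0001,-0.0015,0,0,0,255,-0.0013,-0.0001,-0.0015,0,0,0,255,-0.0013,-0.0001,-0.0015,0,0,0,255,0,0,0,0,0,0]' 45|grep -E "force|clock"
python3 plan.py|head -1
python3 -m crank '[255,-0.0019,-0.0001,-0.0023,0,0,0,255,0,0,0,0,0,0]' 45|grep -E "force|clock"; python3 plan.py|head -1
```

```text
clock: 12.5
wrist_force: [-0.0, 0.4, -2.6]
gripper_force: 45.0
tip in mouth frame (z=A, e, n): [-0.0703 -0.0005  0.0005] clock 12.5 F along A -1.97 rot err [-0.0015 -0.0004  0.0016] joints [-0.41  0.35 -0.1  -1.11 -0.85  2.9 ]
clock: 12.7
wrist_force: [0.3, -0.1, -0.9]
gripper_force: 45.0
tip in mouth frame (z=A, e, n): [-0.0733 -0.0007  0.0004] clock 12.7 F along A -0.51 rot err [-0.0015 -0.0004  0.0015] joints [-0.42  0.35 -0.11 -1.11 -0.85  2.91]
```

```bash
python3 -m crank '[255,-0.0019,-0.0001,-0.0023,0,0,0,255,0,0,0,0,0,0]' 45|grep -E "wrist"; python3 plan.py|head -1
python3 -m crank '[255,-0.0019,-0.0001,-0.0023,0,0,0,255,0,0,0,0,0,0]' 45|grep -E "wrist"; python3 plan.py|head -1
```

```text
wrist_force: [-0.0, -0.0, -0.9]
tip in mouth frame (z=A, e, n): [-0.0763 -0.0007  0.0005] clock 12.9 F along A -0.69 rot err [-0.0015 -0.0004  0.0015] joints [-0.42  0.35 -0.11 -1.11 -0.85  2.92]
wrist_force: [0.5, 0.1, -0.9]
tip in mouth frame (z=A, e, n): [-0.0793 -0.0007  0.0005] clock 13.1 F along A -0.36 rot err [-0.0015 -0.0005  0.0015] joints [-0.42  0.35 -0.12 -1.12 -0.85  2.93]
```

```bash
python3 -m crank '[255,-0.0019,-0.0001,-0.0023,0,0,0,255,0,0,0,0,0,0]' 45|grep -E "wrist"; python3 plan.py|head -1
```

```text
wrist_force: [0.2, 0.1, -1.1]
tip in mouth frame (z=A, e, n): [-0.0823 -0.0008  0.0005] clock 13.3 F along A -0.7 rot err [-0.0016 -0.0004  0.0014] joints [-0.42  0.35 -0.12 -1.12 -0.85  2.94]
```

```bash
python3 -m crank '[255,-0.0019,-0.0001,-0.0023,0,0,0,255,0,0,0,0,0,0]' 45|grep -E "wrist"; python3 plan.py|head -1
python3 -m crank '[255,-0.0019,-0.0001,-0.0023,0,0,0,255,0,0,0,0,0,0]' 45|grep -E "wrist"; python3 plan.py|head -1
```

```text
wrist_force: [0.2, -0.1, -1.3]
tip in mouth frame (z=A, e, n): [-0.0852 -0.0008  0.0005] clock 13.5 F along A -0.89 rot err [-0.0016 -0.0004  0.0015] joints [-0.43  0.35 -0.13 -1.13 -0.85  2.94]
wrist_force: [-0.2, -0.5, -0.8]
tip in mouth frame (z=A, e, n): [-0.0883 -0.0009  0.0005] clock 13.7 F along A -0.75 rot err [-0.0016 -0.0005  0.0015] joints [-0.43  0.35 -0.13 -1.13 -0.85  2.95]
```

```bash
python3 -m crank '[255,-0.0019,-0.0001,-0.0023,0,0,0,255,0,0,0,0,0,0]' 45|grep -E "wrist"; python3 plan.py|head -1
python3 -m crank '[255,-0.0019,-0.0001,-0.0023,0,0,0,255,0,0,0,0,0,0]' 45|grep -E "wrist"; python3 plan.py|head -1
```

```text
wrist_force: [0.6, -0.3, -0.8]
tip in mouth frame (z=A, e, n): [-0.0908 -0.0008  0.0006] clock 13.9 F along A -0.23 rot err [-0.0014  0.0002  0.0017] joints [-0.43  0.35 -0.14 -1.14 -0.85  2.96]
wrist_force: [2.0, 0.2, 1.8]
tip in mouth frame (z=A, e, n): [-0.0925 -0.0007  0.0009] clock 14.1 F along A 2.68 rot err [-0.0012  0.0023  0.0021] joints [-0.44  0.35 -0.14 -1.14 -0.85  2.97]
```

Contact at about 92 mm: the force rose by about 3.3 N. I'll continue in small steps to about 6 N.

```bash
python3 -m crank '[255,-0.0013,-0.0001,-0.0015,0,0,0,255,0,0,0,0,0,0]' 45|grep -E "wrist"; python3 plan.py|head -1
python3 -m crank '[255,-0.0013,-0.0001,-0.0015,0,0,0,255,0,0,0,0,0,0]' 45|grep -E "wrist"; python3 plan.py|head -1
```

```text
wrist_force: [2.8, 0.6, 2.9]
tip in mouth frame (z=A, e, n): [-0.0945 -0.0006  0.0008] clock 14.3 F along A 4.06 rot err [-0.001   0.0022  0.0019] joints [-0.44  0.35 -0.14 -1.14 -0.85  2.98]
wrist_force: [3.5, 0.1, 2.6]
tip in mouth frame (z=A, e, n): [-0.0967 -0.0006  0.0008] clock 14.5 F along A 4.29 rot err [-0.001   0.0019  0.0019] joints [-0.44  0.35 -0.15 -1.15 -0.85  2.98]
```

```bash
python3 -m crank '[255,-0.0009,-0.0001,-0.0011,0,0,0,255,0,0,0,0,0,0,255,0,0,0,0,0,0]' 45|grep -E "wrist"; python3 plan.py|head -1; sleep 0; python3 -m crank '[255,0,0,0,0,0,0]' 45 | grep wrist; python3 plan.py|head -1
```

```text
wrist_force: [4.6, 0.8, 4.3]
tip in mouth frame (z=A, e, n): [-0.0981 -0.0006  0.0008] clock 14.8 F along A 6.29 rot err [-0.001   0.0018  0.0017] joints [-0.44  0.36 -0.15 -1.15 -0.85  2.99]
wrist_force: [5.1, 0.4, 5.2]
tip in mouth frame (z=A, e, n): [-0.0981 -0.0006  0.0008] clock 14.9 F along A 7.29 rot err [-0.001   0.0017  0.0017] joints [-0.44  0.36 -0.15 -1.15 -0.85  2.99]
```

Net force is about 7 N at about 6 mm of give. Now up to 20 mm below the mouth.

```bash
python3 -m crank '[255,0.01,0.0007,0.012,0,0,0,255,0.01,0.0007,0.012,0,0,0,255,0.01,0.0007,0.012,0,0,0,255,0.01,0.0007,0.012,0,0,0,255,0.01,0.0007,0.012,0,0,0,255,0,0,0,0,0,0,255,0,0,0,0,0,0]' 45|grep -E "wrist|grip"; python3 plan.py
python3 - <<'E'
from plan import *
snap("side","s5"); p,w=load("side","s5")
q=((w-M)@Rm).reshape(-1,3); q=q[(q[:,0]>.02)&(q[:,0]<.21)&(abs(q[:,1])<.04)&(abs(q[:,2])<.04)]
for lo in np.arange(.02,.12,.01):
    k=q[(q[:,0]>=lo)&(q[:,0]<lo+.01)]
    if len(k): print(lo.round(3),len(k),k.min(0).round(3),k.max(0).round(3))
E
```

```text
wrist_force: [-0.1, 0.1, -1.3]
grip_width: 0.202
gripper_force: 45.0
tip in mouth frame (z=A, e, n): [-0.024  -0.0013  0.0002] clock 15.6 F along A -1.02 rot err [-0.0018 -0.0043  0.0002] joints [-0.37  0.34 -0.02 -1.04 -0.86  2.77]
0.11 delta [0.0851 0.0049 0.1036]
0.03 delta [0.034  0.0013 0.0421]
-0.02 delta [ 0.0021 -0.0009  0.0037]
A [0.6386 0.0447 0.7683]
0.02 43 [ 0.021 -0.015 -0.021] [0.03  0.019 0.012]
0.03 51 [ 0.03  -0.013 -0.023] [0.038 0.021 0.011]
0.04 71 [ 0.04  -0.023 -0.023] [0.05  0.02  0.017]
0.05 21 [ 0.05  -0.014 -0.023] [0.06  0.017 0.015]
0.06 9 [ 0.06  -0.003 -0.005] [0.068 0.003 0.   ]
0.07 9 [ 0.07   0.001 -0.012] [ 0.076  0.009 -0.001]
0.11 1 [0.12  0.014 0.006] [0.12  0.014 0.006]
```

```bash
python3 -m crank '[255,0.0026,-0.0009,0.0031,0,0,0,255,0,0,0,0,0,0,255,0,0,0,0,0,0]' 45 >/dev/null; python3 plan.py|head -1
python3 -m crank '[255,-0.0084,-0.0006,-0.0101,0,0,0,255,-0.0084,-0.0006,-0.0101,0,0,0,255,-0.0084,-0.0006,-0.0101,0,0,0,255,-0.0084,-0.0006,-0.0101,0,0,0,255,-0.0084,-0.0006,-0.0101,0,0,0,255,0,0,0,0,0,0,255,0,0,0,0,0,0]' 45|grep -E "wrist"; python3 plan.py|head -1
python3 -m crank '[255,-0.0019,-0.0001,-0.0023,0,0,0,255,0,0,0,0,0,0]' 45|grep -E "wrist"; python3 plan.py|head -1
```

```text
tip in mouth frame (z=A, e, n): [-0.0173  0.0005  0.0005] clock 15.95 F along A -0.93 rot err [-0.0013 -0.0004  0.0015] joints [-0.36  0.34 -0.01 -1.03 -0.86  2.76]
wrist_force: [0.1, 0.2, -1.6]
tip in mouth frame (z=A, e, n): [-0.0823  0.0007  0.0006] clock 16.65 F along A -1.16 rot err [-0.0011  0.0004  0.0018] joints [-0.43  0.35 -0.12 -1.12 -0.85  2.94]
wrist_force: [-1.0, -0.1, -1.4]
tip in mouth frame (z=A, e, n): [-0.0853  0.0003  0.0006] clock 16.85 F along A -1.71 rot err [-0.001   0.0007  0.0011] joints [-0.43  0.35 -0.13 -1.13 -0.85  2.95]
```

```bash
python3 -m crank '[255,-0.0019,-0.0001,-0.0023,0,0,0,255,-0.0019,-0.0001,-0.0023,0,0,0,255,0,0,0,0,0,0]' 45|grep -E "wrist"; python3 plan.py|head -1
python3 -m crank '[255,-0.0019,-0.0001,-0.0023,0,0,0,255,0,0,0,0,0,0,255,0,0,0,0,0,0]' 45|grep -E "wrist"; python3 plan.py|head -1
```

```text
wrist_force: [0.4, -0.9, -0.3]
tip in mouth frame (z=A, e, n): [-0.091   0.0003  0.0008] clock 17.15 F along A 0.01 rot err [-0.0013  0.0014  0.002 ] joints [-0.44  0.35 -0.14 -1.14 -0.85  2.96]
wrist_force: [3.1, -0.3, 2.3]
tip in mouth frame (z=A, e, n): [-0.0934  0.0004  0.0009] clock 17.45 F along A 3.71 rot err [-0.001   0.0021  0.0018] joints [-0.44  0.35 -0.14 -1.14 -0.85  2.97]
```

```bash
python3 -m crank '[255,-0.0013,-0.0001,-0.0015,0,0,0,255,-0.0013,-0.0001,-0.0015,0,0,0,255,0,0,0,0,0,0,255,0,0,0,0,0,0]' 45|grep -E "wrist"; python3 plan.py|head -1
```

```text
wrist_force: [4.4, 0.4, 2.9]
tip in mouth frame (z=A, e, n): [-0.0976  0.0005  0.0008] clock 17.85 F along A 5.06 rot err [-0.0009  0.0018  0.0017] joints [-0.44  0.36 -0.15 -1.15 -0.85  2.98]
```

Net about 6 N, so about 5 mm of give, and no slip. Up, then the third stroke.

```bash
python3 -m crank '[255,0.0102,0.0007,0.0123,0,0,0,255,0.0102,0.0007,0.0123,0,0,0,255,0.0102,0.0007,0.0123,0,0,0,255,0.0102,0.0007,0.0123,0,0,0,255,0.0102,0.0007,0.0123,0,0,0,255,0,0,0,0,0,0,255,0,0,0,0,0,0,255,0,0,0,0,0,0]' 45|grep -E "wrist"; python3 plan.py|head -1
python3 -m crank '[255,-0.0084,-0.0006,-0.0101,0,0,0,255,-0.0084,-0.0006,-0.0101,0,0,0,255,-0.0084,-0.0006,-0.0101,0,0,0,255,-0.0084,-0.0006,-0.0101,0,0,0,255,-0.0084,-0.0006,-0.0101,0,0,0,255,0,0,0,0,0,0,255,0,0,0,0,0,0]' 45|grep -E "wrist"; python3 plan.py|head -1
python3 -m crank '[255,-0.0019,-0.0001,-0.0023,0,0,0,255,-0.0019,-0.0001,-0.0023,0,0,0,255,0,0,0,0,0,0]' 45|grep -E "wrist"; python3 plan.py|head -1
```

```text
wrist_force: [-0.3, 0.9, -0.8]
tip in mouth frame (z=A, e, n): [-0.0213 -0.      0.0001] clock 18.65 F along A -0.8 rot err [-0.0022 -0.0038  0.0012] joints [-0.37  0.34 -0.02 -1.03 -0.86  2.76]
wrist_force: [-0.1, 0.3, -1.1]
tip in mouth frame (z=A, e, n): [-0.085   0.0006  0.0003] clock 19.35 F along A -0.88 rot err [-0.0016 -0.0011  0.002 ] joints [-0.43  0.35 -0.13 -1.13 -0.85  2.94]
wrist_force: [0.4, -0.4, -1.8]
tip in mouth frame (z=A, e, n): [-0.0906  0.0002  0.0004] clock 19.65 F along A -1.1 rot err [-0.0014 -0.0001  0.0013] joints [-0.43  0.35 -0.14 -1.14 -0.85  2.96]
```

```bash
python3 -m crank '[255,-0.0019,-0.0001,-0.0023,0,0,0,255,0,0,0,0,0,0,255,0,0,0,0,0,0]' 45|grep -E "wrist"; python3 plan.py|head -1
python3 -m crank '[255,-0.0013,-0.0001,-0.0015,0,0,0,255,-0.0013,-0.0001,-0.0015,0,0,0,255,0,0,0,0,0,0,255,0,0,0,0,0,0]' 45|grep -E "wrist"; python3 plan.py|head -1
```

```text
wrist_force: [3.1, 0.5, 1.0]
tip in mouth frame (z=A, e, n): [-0.0919  0.0005  0.0007] clock 19.95 F along A 2.75 rot err [-0.0009  0.0025  0.0017] joints [-0.44  0.35 -0.14 -1.14 -0.85  2.97]
wrist_force: [3.7, 0.4, 2.8]
tip in mouth frame (z=A, e, n): [-0.0963  0.0005  0.0006] clock 20.35 F along A 4.54 rot err [-0.001   0.0018  0.0017] joints [-0.44  0.36 -0.14 -1.15 -0.85  2.98]
```

```bash
python3 -m crank '[255,-0.0006,0,-0.0008,0,0,0,255,0,0,0,0,0,0,255,0,0,0,0,0,0]' 45|grep -E "wrist"; python3 plan.py|head -1
python3 -m crank '[255,0.0102,0.0007,0.0123,0,0,0,255,0.0102,0.0007,0.0123,0,0,0,255,0.0102,0.0007,0.0123,0,0,0,255,0.0102,0.0007,0.0123,0,0,0,255,0.0102,0.0007,0.0123,0,0,0,255,0,0,0,0,0,0,255,0,0,0,0,0,0]' 45|grep -E "wrist"; python3 plan.py|head -1
python3 -m crank '[255,0.0102,0.0007,0.0123,0,0,0,255,0.0102,0.0007,0.0123,0,0,0,255,0.0102,0.0007,0.0123,0,0,0,255,0.0102,0.0007,0.0123,0,0,0,255,0.0102,0.0007,0.0123,0,0,0,255,0.0102,0.0007,0.0123,0,0,0,255,0,0,0,0,0,0,255,0,0,0,0,0,0]' 45|grep -E "wrist"; python3 plan.py
```

```text
wrist_force: [4.8, 0.9, 4.1]
tip in mouth frame (z=A, e, n): [-0.0977  0.0004  0.0006] clock 20.65 F along A 6.27 rot err [-0.001   0.0011  0.0016] joints [-0.44  0.36 -0.15 -1.15 -0.85  2.98]
wrist_force: [-0.9, 0.5, -0.9]
tip in mouth frame (z=A, e, n): [-0.0214 -0.0002 -0.0001] clock 21.35 F along A -1.21 rot err [-0.0019 -0.0044  0.0002] joints [-0.37  0.34 -0.02 -1.03 -0.86  2.76]
wrist_force: [-0.2, -0.2, -1.4]
tip in mouth frame (z=A, e, n): [0.0751 0.0001 0.0002] clock 22.15 F along A -1.26 rot err [-0.0021 -0.0034  0.0009] joints [-0.29  0.35  0.17 -0.9  -0.9   2.52]
0.11 delta [0.0218 0.002  0.0273]
0.03 delta [-0.0293 -0.0016 -0.0341]
-0.02 delta [-0.0612 -0.0038 -0.0725]
A [0.6386 0.0447 0.7683]
```

Run:
```python
from plan import *
s=read_state(); R=Ro.from_rotvec(s["ee_rot"]); G=Ro.from_rotvec([3.134,-.213,0])
print("rot",(G*R.inv()).as_rotvec().round(4),"pos delta to (0.4971,.2239,.2)",(np.array([.4971,.2239,.2])-s["position"]).round(4))
```

```text
rot [-0.3493  0.8774 -0.363 ] pos delta to (0.4971,.2239,.2) [-0.2627  0.3405 -0.0936]
```

```bash
python3 -m crank '[255,0,0,0.045,0,0,0,255,-0.0263,0.034,-0.0139,-0.0349,0.0877,-0.0363,255,-0.0263,0.034,-0.0139,-0.0349,0.0877,-0.0363,255,-0.0263,0.034,-0.0139,-0.0349,0.0877,-0.0363,255,-0.0263,0.034,-0.0139,-0.0349,0.0877,-0.0363,255,-0.0263,0.034,-0.0139,-0.0349,0.0877,-0.0363,255,-0.0263,0.034,-0.0139,-0.0349,0.0877,-0.0363,255,-0.0263,0.034,-0.0139,-0.0349,0.0877,-0.0363,255,-0.0263,0.034,-0.0139,-0.0349,0.0877,-0.0363,255,-0.0263,0.034,-0.0139,-0.0349,0.0877,-0.0363,255,-0.0263,0.034,-0.0139,-0.0349,0.0877,-0.0363,255,0,0,0,0,0,0,255,0,0,0,0,0,0,255,0,0,0,0,0,0]' 45
python3 - <<'E'
from plan import *
s,p,w=snap("wrist","w6"); R=Ro.from_rotvec(s["ee_rot"]); G=Ro.from_rotvec([3.134,-.213,0])
print("rot",(G*R.inv()).as_rotvec().round(4),"delta to grasp pose",(np.array([.4971,.2239,.0137])-s["position"]).round(4),s["joint_positions"].round(2))
tl=(w-s["position"])@R.as_matrix()
hsv=cv2.cvtColor(p,cv2.COLOR_RGB2HSV).astype(int); red=((hsv[...,0]<6)|(hsv[...,0]>174))&(hsv[...,1]>180)&(hsv[...,2]>60)&(tl[...,2]>-.12)&(tl[...,2]<.05)
q=tl[red]; print(len(q),np.percentile(q,[1,50,99],axis=0).round(4).tolist())
t=q[q[:,2]<np.median(q[:,2])+.003]; print("slopes",np.polyfit(t[:,0],t[:,2],1),np.polyfit(t[:,0],t[:,1],1))
E
```

```text
clock: 23.55
position: [0.4998, 0.2193, 0.2025]
ee_rot: [-3.133, 0.207, -0.014]
wrist_force: [0.5, -0.8, -1.6]
grip_width: 0.199
gripper_force: 45.0
rot [-0.0017  0.0089 -0.0037] delta to grasp pose [-0.0027  0.0046 -0.1888] [ 0.71  0.24 -0.18  0.01 -1.15  0.72]
5802 [[-0.0358, -0.008, -0.0557], [0.0228, 0.0004, -0.0543], [0.0537, 0.0086, -0.0522]]
slopes [ 0.00276558 -0.05431082] [-0.00575064  0.00046142]
```

View pics/w6.png

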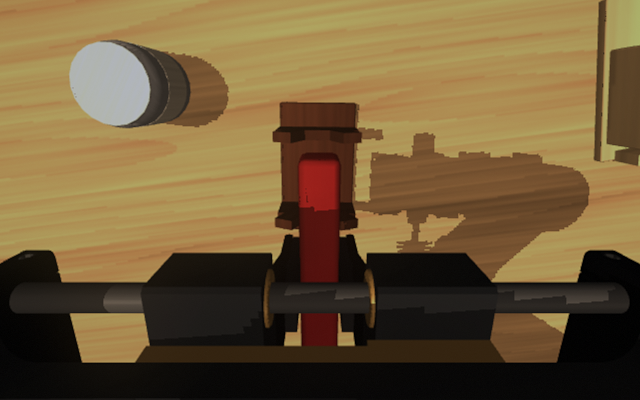

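The brush sits in the grip exactly as before, with the handle end at (319,158), and the rack lies straight below at (318,165). I'll lower it to the recorded grasp pose.

```bash
python3 -m crank '[255,-0.0027,0.0046,-0.01,-0.0017,0.0089,-0.0037,255,0,0,-0.03,0,0,0,255,0,0,-0.03,0,0,0,255,0,0,-0.03,0,0,0,255,0,0,-0.03,0,0,0,255,0,0,0,0,0,0,255,0,0,0,0,0,0]' 45
python3 - <<'E'
from plan import *
s=read_state(); R=Ro.from_rotvec(s["ee_rot"]); G=Ro.from_rotvec([3.134,-.213,0])
print("rot",(G*R.inv()).as_rotvec().round(4),"delta",(np.array([.4971,.2239,.0137])-s["position"]).round(4))
E
```

```text
clock: 24.3
position: [0.4979, 0.2247, 0.0732]
ee_rot: [3.134, -0.213, 0.001]
wrist_force: [0.1, 1.0, 0.5]
grip_width: 0.202
gripper_force: 45.0
rot [-0.      0.0007 -0.0002] delta [-0.0008 -0.0008 -0.0595]
```

```bash
python3 -m crank '[255,-0.0008,-0.0008,-0.02,0,0,0,255,0,0,-0.015,0,0,0,255,0,0,-0.012,0,0,0,255,0,0,-0.008,0,0,0,255,0,0,-0.004,0,0,0,255,0,0,0,0,0,0,255,0,0,0,0,0,0]' 45
```

```text
clock: 25.0
position: [0.4972, 0.2247, 0.0145]
ee_rot: [-3.133, 0.212, -0.003]
wrist_force: [-0.0, -0.9, -0.9]
grip_width: 0.203
gripper_force: 45.0
```

Within 1 mm of the seat, so I'll release, wait for full opening, then rise.

```bash
python3 -m crank '[0,0,0,0,0,0,0,0,0,0,0,0,0,0,0,0,0,0,0,0,0,0,0,0,0,0,0,0,0,0,0,0,0,0,0,0,0,0,0,0,0,0,0,0,0,0,0,0,0,0,0,0,0,0,0,0,0,0,0,0,0,0,0,0,0,0,0,0,0,0]' 45 | tail -2
python3 -m crank '[0,0,0,0.02,0,0,0,0,0,0,0.03,0,0,0,0,0,0,0.04,0,0,0,0,0,0,0.045,0,0,0,0,0,0,0.045,0,0,0,0,0,0,0.045,0,0,0,0,0,0,0.045,0,0,0,0,0,0,0,0,0,0,0,0,0,0,0,0,0,0,0,0,0,0,0,0]' 45
python3 - <<'E'
from h import *
s,p,w=snap("wrist","w7"); hsv=cv2.cvtColor(p,cv2.COLOR_RGB2HSV).astype(int); H,S,V=hsv[...,0],hsv[...,1],hsv[...,2]
red=((H<6)|(H>174))&(S>180)&(V>100)&(abs(w[...,1]-.22)<.1)
q=w[red]; z=np.median(q[:,2]); print(len(q),z,cv2.minAreaRect((q[abs(q[:,2]-z)<.006,:2]*1000).astype(np.float32)))
_,p,w=snap("top","t7"); _,p0=None,load("top","top0")[1]
for nm,x,y in(("glue",.739,.024),("tin",.606,.379),("mug",.637,-.381)):
    f=lambda w:np.nanmedian(w[(np.hypot(w[...,0]-x,w[...,1]-y)<.06)&(w[...,2]>.03)],axis=0).round(3)
    print(nm,f(p0),f(w))
E
```

```text
grip_width: 0.971
gripper_force: 0.0
clock: 27.0
position: [0.4959, 0.2239, 0.2824]
ee_rot: [3.133, -0.212, -0.003]
wrist_force: [-0.5, 0.2, -0.5]
grip_width: 0.995
gripper_force: 0.0
1080 0.06798833630640712 ((498.49688720703125, 224.44400024414062), (15.309652328491211, 101.77189636230469), 82.5806655883789)
glue [0.739 0.024 0.102] [0.739 0.024 0.101]
tin [0.606 0.379 0.089] [nan nan nan]
mug [ 0.636 -0.382  0.067] [ 0.636 -0.381  0.067]
  return np.nanmean(a, axis, out=out, keepdims=keepdims)
```

View pics/w7.png

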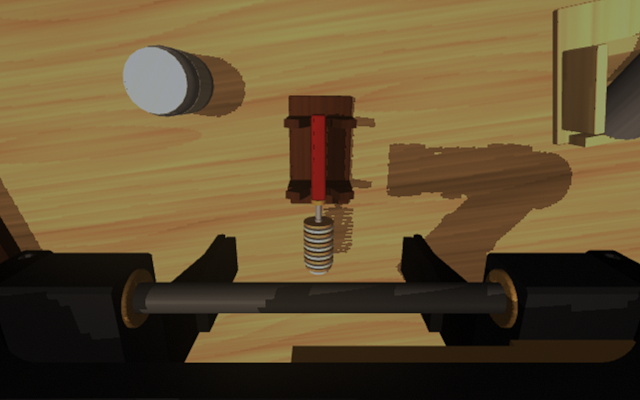

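The brush lies in both notches: handle (318,155), bristles (318,245), 2 mm from where it started and at the same angle. The tin stands where it was at (158,80); only the top view's line to it is blocked by the arm. The glue and mug haven't moved.

```bash
python3 -c "
from station import *
print(hand_in())"
```

```text
the job is handed in; nothing more can be done
None
```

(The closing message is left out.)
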